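# Fetch the rear slide carrier from a crowded hook into the staining dish

### The job

The orange slide carrier hangs at the back of the crowded hook and is needed in the green staining dish. First move the blue and the white carriers one by one to the empty hook and leave both hanging there, then take the orange one off and seat it upright in the dish, fully down on the yellow lift plate, and let go. The empty hook and the plate have been set to new heights and are springy: feel for each, let it take the weight before letting go (no dropping), do not lean on the hook with more than 12 N or push in the dish with more than 20 N, and leave the dropper bottle, the jar and the counter undisturbed.

Things in the scene. Friction and masses are not known exactly. Their poses are not given: they have to be found in the camera images.
- carrier_blue: Blue slide carrier, 166 mm tall, 0.1-0.25 kg. Origin: underside centre. In mm: rack 26 (x) x 64 (y) x 50; handle frame 12 thick, 52 wide; window 40 wide, from z = 56 to the peak z = 126 of its V roof, hooked along x (at rest peak 6 above arm axis); on top a grip block 20 x 24 (y), z = 128-166: pinch across y, tips above z = 130. Starts front or middle on the crowded hook, 40 mm pitch.
- carrier_white: White slide carrier, 166 mm tall, 0.1-0.25 kg. Origin: underside centre. In mm: rack 26 (x) x 64 (y) x 50; handle frame 12 thick, 52 wide; window 40 wide, from z = 56 to the peak z = 126 of its V roof, hooked along x (at rest peak 6 above arm axis); on top a grip block 20 x 24 (y), z = 128-166: pinch across y, tips above z = 130. Starts front or middle on the crowded hook, 40 mm pitch.
- carrier_orange: Orange slide carrier, 166 mm tall, 0.1-0.25 kg. Origin: underside centre. In mm: rack 26 (x) x 64 (y) x 50; handle frame 12 thick, 52 wide; window 40 wide, from z = 56 to the peak z = 126 of its V roof, hooked along x (at rest peak 6 above arm axis); on top a grip block 20 x 24 (y), z = 128-166: pinch across y, tips above z = 130. Starts rearmost on the crowded hook, 42 mm from the post.
- home_stand: Crowded hook stand, fixed. Origin: bench level, post axis (post 16 dia, 232 mm tall). Round arm, 10 mm dia, level along -x from a 26 mm clamp; its end turns up, 8 mm above the arm's top, and ends 168 mm from the post axis. Arm axis 190 mm above the bench, rigid.
- spare_stand: Empty hook stand, fixed. Origin: bench level, post axis (post 16 dia, 232 mm tall). Round arm, 10 mm dia, level along -x from a 26 mm clamp; its end turns up, 8 mm above the arm's top, and ends 168 mm from the post axis. Arm axis 168-212 mm above the bench, NOT measured; it gives 0.33 mm per N on a spring, 8 mm at most; at most 12 N on it, carriers' weight included.
- dish: Green staining dish, fixed. Origin: underside centre. Well 32 (x) x 70 mm (y), straight walls to 60 mm above the bench, flared lip to 66 mm; a carrier's rack fits with 3 mm play per side, x along x (either way round). In it a yellow lift plate, its top 6-36 mm above the bench, NOT measured; its pad gives 0.2 mm per N. At most 20 N on the dish.
- dropper: White dropper bottle with red cap, 32 mm diameter, 65 mm tall, loose. Origin: centre of its underside. Bystander.
- jar: Amber jar with black lid, 48 mm diameter, 55 mm tall, loose. Origin: centre of its underside. Bystander.
- counter: Grey cell counter with buttons, 70 x 100 x 40 mm, loose. Origin: centre of its underside. Bystander.
There are look-alikes about, which are no part of the job. Of the things shaped like the dish, the green one is meant. Of the things that look like the carrier_orange, the smallest one is meant.

How it is judged:
By the outcome, as a careful person would: the job done as asked, in the order asked, and still so for the second after the job is handed in, with the robot touching nothing.
It also fails if it takes over 72 s, if anything falls off the work surface, if the arm or the gripper's body presses on something with over 40 N, if the wrist force passes 120 N, or if a joint passes its speed limit or range.

### The arm

A 7-joint arm with a two-finger parallel gripper is mounted at the origin on the work surface. World frame = base frame: x ahead of the robot, y to its left, z up, the work surface at z = 0. Lengths are in m, angles in rad, forces in N, time in s.
With the tool pointing down it reaches from about 0.425 to 1.025 m from the base axis. Payload 3.6 kg.
Tool frame: the origin (TCP) lies midway between the tips of the shut fingers; the grasp point (between the pads) lies 19 mm behind it; z points along the fingers, y is the line along which they close (so a half turn about z gives the same grasp; the last joint's range is limited). The gripper opens to 85 mm and grips with 20 to 120 N. Pads are 22 mm wide; open, the fingers measure 114 mm over their backs; the gripper's body (76 mm by 85 mm) begins 54 mm behind the grasp point. The pads swing forward as they close: fully open they stand 13 mm farther back than shut.
Start: joints at [-1.232, 0.591, 0.048, 1.609, -0.033, 0.943, -0.034], TCP at [0.303, 0.658, 0.231] pointing down, gripper open.
Joint ranges: [-2.69, 2.69], [-0.47, 2.24], [-1.27, 1.36], [0.19, 2.51], [-1.53, 4.68], [0.08, 2.07], [-3.09, 3.09]. Speed limits (rad/s): [2.57, 2.57, 3.14, 3.14, 3.14, 3.14, 3.14].

### API

Orientations are given as a 3x3 rotation matrix whose columns are the frame's x, y, z axes.
In Python, from cell import env gives the robot as it stands. The module is installed in compiled form; this text tells all that it offers.
- The arm moves only by the tool move_arm, never from a script. Its argument "targets" is a list of rows, each a list of 5 numbers: the closure, from 0 (fully open) to 1 (shut), then the shift along the tool's x, y, z in mm, then the turn about the tool's z in degrees. In form: [[fingers, dx, dy, dz, spin], ...]. A call has 1 to 8 rows; each row shifts and turns the commanded pose from where the row before left it, along the tool's axes as they then stand; what a row does not reach is not made up. A row lasts 1/10 s, in which the tool goes at most 50 mm and 8.59 degrees, less where a joint would pass 70% of its speed; a pose out of reach is approached as far as the arm can. A call with a gripper value outside its range is refused whole. The fingers move at their own pace and stop on an object; "force" is the grip in N (left out, the last holds). Time passes only in rows, so rows that do not move let the fingers close. It gives the time, the measured TCP pose, the force, the opening and the grip force at its end, in the units of the state.
- env.get_obs(): the state, without advancing time (a new reading comes with each control period).
- env.capture(name): name is "scene" or "top" or "wrist"; returns a dict with "frame" (480x640x3 uint8, blue, green, red), "K" (3x3 intrinsics, pixels), "R" (3x3) and "t" (3): a world point X has camera coordinates R X + t. Camera axes: x right, y down, z forward; pixel columns grow to the right and rows downward; lengths in m; the calibration is good to about 2 mm. A picture is of the moment at which its call begins. There is no depth.
- env.close_job(): hands the job in; it is judged then, once.
The state is a dict: "t": time; "joint_pos": joint angles; "joint_velocities": joint speeds; "effort": joint torques, N m; "position": TCP position; "eef_rot": TCP orientation; "ft_force": force on the tool from outside, world axes, zero at the start; "ft_torque": the same for the moment, N m; "gripper_width": finger opening in m; "grasp_force": force on a finger pad.
Only numpy, scipy, OpenCV 4.12 (cv2) and the standard library are available. Lean on these libraries where they do the work, as an engineer would, in place of code of your own. Each camera call takes 0.05 s, during which the arm holds its last target. There are 200 camera calls.

## Working session

There is one attempt and no reset: what is moved stays moved. The work goes in short steps, Python scripts to look and compute and a tool call to move; the robot and the scene stay as the last step left them, time stands still between calls to the robot, and variables do not carry over. Pictures are saved under pics/ and viewed, at most 10 in all, crops included, and the job is handed in when it is done.

Besides the shell and the picture viewer there is one more tool, called after "Request:" in YAML: its name, and indented under it one key for each argument. move_arm: Moves the arm, as the interface text tells. Its arguments: {"type":"object","properties":{"targets":{"type":"array","items":{"type":"array","items":{"type":"number"}}},"force":{"type":"number"}},"required":["targets"]}

```bash
mkdir -p pics
cat > h.py <<'E'
import numpy as np, cv2, pickle
from cell import env
def cap(n,tag):
    c=env.capture(n); cv2.imwrite(f'pics/{tag}.png',c['frame']); pickle.dump(c,open(f'pics/{tag}.pkl','wb')); return c
def ld(tag): return pickle.load(open(f'pics/{tag}.pkl','rb'))
def tri(obs):
    A=[];
    for tag,u,v in obs:
        c=ld(tag); P=c['K']@np.c_[c['R'],c['t']]
        A+= [u*P[2]-P[0], v*P[2]-P[1]]
    X=np.linalg.svd(np.array(A))[2][-1]; X=X[:3]/X[3]
    r=[np.round(proj(t,X)-[u,v],1).tolist() for t,u,v in obs]
    return np.round(X*1000,1),r
def proj(tag,X):
    c=ld(tag); p=c['K']@(c['R']@np.array(X)+c['t']); return p[:2]/p[2]
def onz(tag,u,v,z):
    c=ld(tag); d=c['R'].T@np.linalg.inv(c['K'])@[u,v,1]; o=-c['R'].T@c['t']
    return np.round((o+d*(z-o[2])/d[2])*1000,1)
E
python3 - <<'E'
from h import *
for n in ('scene','top','wrist'):
    c=cap(n,n+'0'); print(n,c['K'][0,0],np.round(-c['R'].T@c['t'],3),np.round(c['R'][2],2))
o=env.get_obs(); print(o['t'],o['position'],np.round(o['eef_rot'],3),o['ft_force'],o['gripper_width'])
E
```

```text
scene 488.9208941665554 [ 1.093 -0.411  0.741] [-0.54  0.48 -0.69]
top 555.8514090800439 [0.268 0.029 1.334] [ 0.22 -0.   -0.98]
wrist 349.22542928250823 [0.244 0.685 0.373] [ 0.24 -0.11 -0.96]
0.15 [0.3031569  0.65785856 0.23039001] [[-0.908  0.418 -0.001]
 [ 0.418  0.908 -0.002]
 [-0.    -0.002 -1.   ]] [-0.7142038   0.25306381 -0.83592471] 0.08530242513552978
```

View pics/scene0.png

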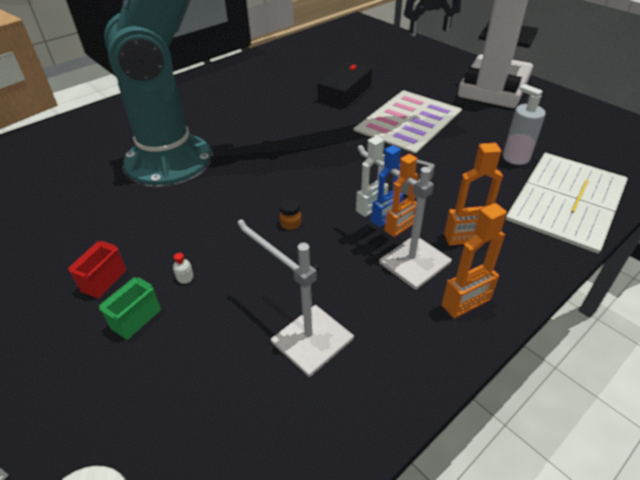

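View pics/top0.png

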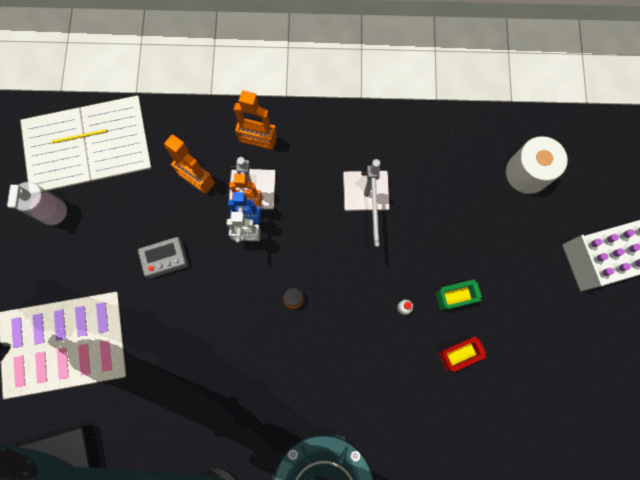

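The scene view shows the crowded stand with its post near (420,215), carrying white (373,175), blue (390,190) and orange (403,195) from front to back. The empty stand's post is at (306,290) and its arm tip at (241,224). The green dish is at (130,308) and the red look-alike at (98,268). In the top view the crowded stand is near (245,190), the empty arm runs from (375,165) to (377,243), and the green dish is at (459,296).

Candidates for the orange carrier, in top pixels: hooked (243,185), standing (190,165), standing (257,120). The hooked one is the smallest and fits the description, so I'll check it in a close crop.

Run:
```python
from h import *
s=ld('scene0')['frame'];t=ld('top0')['frame']
a=cv2.resize(s[120:270,340:515],None,fx=4,fy=4,interpolation=cv2.INTER_CUBIC)
cv2.imwrite('pics/a.png',a)  # 700x600
b=cv2.resize(t[145:255,215:295],(400,550),interpolation=cv2.INTER_CUBIC)
c=cv2.resize(t[145:255,335:415],(400,550),interpolation=cv2.INTER_CUBIC)
cv2.imwrite('pics/b.png',np.hstack([b,c]))
```

```text
(no output)
```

View pics/a.png

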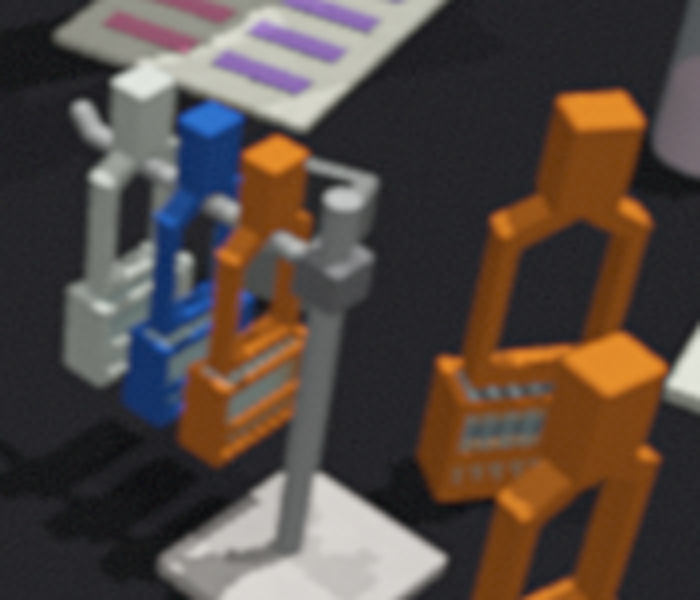

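View pics/b.png

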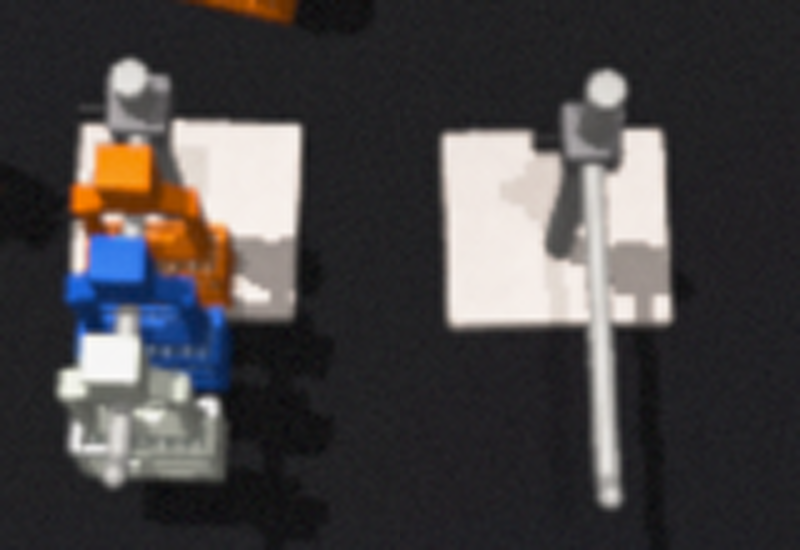

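The crop shows the hooked orange grip block, top face near (276,155), clearly smaller than the two standing ones, so the hooked one is meant. Next I'll triangulate.

Run:
```python
from h import *
S=lambda u,v:('scene0',340+u/4,120+v/4)
T=lambda u,v:('top0',215+u/5,145+v/5)
U=lambda u,v:('top0',335+(u-400)/5,145+v/5)
for n,a,b in [('white',S(143,82),T(112,354)),('blue',S(211,119),T(118,256)),('orange',S(276,155),T(124,167)),
 ('hpost',S(342,197),T(128,74)),('htip',S(82,108),T(115,478)),
 ('spost',('scene0',304,247),U(606,88)),('stip',('scene0',241,224),U(610,495))]:
    print(n,*tri([a,b]))
print(onz('top0',459,296,.066),onz('scene0',130,300,.066))
for c in [(438,293),(475,282),(481,300),(443,309)]: print(onz('top0',*c,.066))
print('drop',onz('top0',406,307,.065),'jar',onz('top0',293,299,.055),'red',onz('top0',463,355,.066))
```

```text
white [558.2 190.7 233.1] [[-0.9, 0.2], [-0.5, -0.4]]
blue [600.6 190.9 232.6] [[-1.2, 0.3], [-0.7, -0.6]]
orange [639.6 190.8 232.2] [[-1.5, 0.4], [-0.8, -0.8]]
hpost [680.2 190.6 230.9] [[-0.8, 0.2], [-0.4, -0.4]]
htip [514.9 192.9 196.6] [[-1.6, 0.4], [-0.9, -0.8]]
spost [682.1 -93.5 228.7] [[-1.6, 0.3], [-0.7, -0.5]]
stip [ 518.9 -101.6  172. ] [[-1.1, 0.2], [-0.6, -0.3]]
[ 423.9 -302.3   66. ] [ 446.1 -303.6   66. ]
[ 429.7 -254.4   66. ]
[ 457.  -340.3   66. ]
[ 415.9 -352.3   66. ]
[ 393.4 -264.9   66. ]
drop [ 396.1 -180.9   65. ] jar [409.4  77.3  55. ] red [ 292.  -306.7   66. ]
```

View pics/wrist0.png

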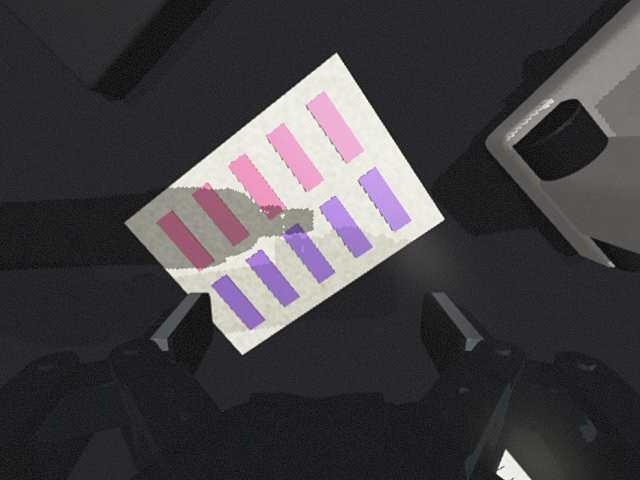

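The wrist view shows only a pink and purple slide chart at (285,205) and part of the microscope. The measurements agree with the text: block tops ~236 mm expected and 233 measured, pitch 40 mm, posts ~232 mm. White is in front, so it goes first. I'll start by rotating and lifting.

Request:
move_arm:
  targets:
    - [0,0,0,-30,-8.2]
    - [0,0,0,-30,-8.2]
    - [0,0,0,-10,-8.0]
  force: 40

```text
t: 0.45
position: [0.3041, 0.6599, 0.3047]
eef_rot: [[-1.0, 0.0, 0.002], [0.0, 1.0, 0.005], [-0.002, 0.005, -1.0]]
ft_force: [-0.3, 0.9, -0.5]
gripper_width: 0.0854
grasp_force: 0.0
```

Request:
move_arm:
  targets:
    - [0,-10,-35,0,0]
    - [0,-18,-35,0,0]
    - [0,-18,-35,0,0]
    - [0,-18,-35,0,0]
    - [0,-18,-35,0,0]
    - [0,-18,-35,0,0]
    - [0,-18,-35,0,0]
    - [0,-18,-35,0,0]

```text
t: 1.25
position: [0.4381, 0.3759, 0.3011]
eef_rot: [[-1.0, 0.006, -0.0], [0.006, 1.0, -0.0], [0.0, -0.0, -1.0]]
ft_force: [0.1, 0.3, 0.1]
gripper_width: 0.0857
grasp_force: 0.0
```

Request:
move_arm:
  targets:
    - [0,-18,-35,0,0]
    - [0,-18,-35,0,0]
    - [0,-18,-35,0,0]
    - [0,-18,-35,0,0]
    - [0,-18,-35,0,0]
    - [0,-6,-14,0,0]
    - [0,0,0,0,0]
    - [0,0,0,0,0]

```text
t: 2.05
position: [0.5319, 0.1896, 0.3011]
eef_rot: [[-1.0, 0.005, -0.001], [0.005, 1.0, 0.001], [0.001, 0.001, -1.0]]
ft_force: [-0.1, -0.2, 0.6]
gripper_width: 0.0855
grasp_force: 0.0
```

Run:
```python
from h import *
c=cap('wrist','w1');o=env.get_obs(); print(o['t'],np.round(o['position'],4),o['ft_force'])
```

```text
2.1 [0.5316 0.1904 0.3011] [-0.18248174  0.29846042 -0.07616757]
```

View pics/w1.png

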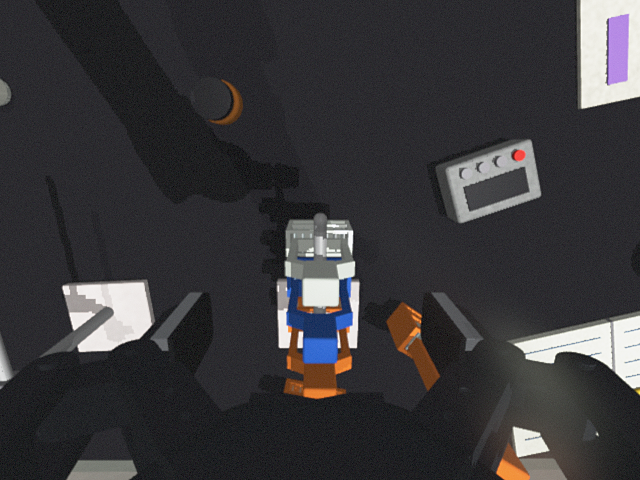

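The wrist view shows the white block's top face at about (303–338, 280–305). Blue (320,335) and orange (318,375) sit behind it, all in line with the fingers.

Run:
```python
from h import *
S=lambda u,v:('scene0',340+u/4,120+v/4)
T=lambda u,v:('top0',215+u/5,145+v/5)
print(tri([S(143,82),T(112,354),('w1',320.5,292)]), tri([S(143,82),('w1',320.5,292)]))
for x in (548,568):
  for y in (179,203): print(np.round(proj('w1',[x/1e3,y/1e3,.236])),end=' ')
print(onz('w1',320,216,.203), onz('w1',321,280,.236),onz('w1',321,305,.236))
```

```text
(array([558.5, 190.7, 233.4]), [[-0.7, 0.1], [-0.5, -0.6], [-1.1, -2.2]]) (array([559.8, 191.4, 234.1]), [[0.0, -0.0], [-0.1, -0.1]])
[301. 276.] [339. 276.] [301. 305.] [338. 305.] [515.8 191.5 203. ] [550.7 191.7 236. ] [568.1 191.7 236. ]
```

Request:
move_arm:
  targets:
    - [0,-14,1,0,0]
    - [0,-13.5,0,10,0]
    - [0,0,0,30,0]
    - [0,0,0,30,0]
    - [0,0,0,18,0]
    - [0,0,0,9,0]
    - [0,0,0,0,0]

```text
t: 2.8
position: [0.5599, 0.1892, 0.2025]
eef_rot: [[-1.0, 0.005, -0.003], [0.005, 1.0, -0.001], [0.003, -0.001, -1.0]]
ft_force: [0.8, -0.3, 0.8]
gripper_width: 0.0849
grasp_force: 0.0
```

Request:
move_arm:
  targets:
    - [0.7,0,0,0,0]
    - [0.85,0,0,0,0]
    - [0.9,0,0,0,0]
    - [1,0,0,0,0]
    - [1,0,0,0,0]
    - [1,0,0,0,0]

```text
t: 3.4
position: [0.5612, 0.191, 0.2056]
eef_rot: [[-1.0, 0.005, 0.003], [0.005, 1.0, 0.003], [-0.003, 0.003, -1.0]]
ft_force: [-0.4, 3.5, 5.7]
gripper_width: 0.0236
grasp_force: 40.5
```

Request:
move_arm:
  targets:
    - [1,0,0,-2,0]
    - [1,0,0,0,0]
    - [1,0,0,-8,0]
    - [1,0,0,-10,0]
    - [1,0,0,-10,0]
    - [1,0,0,0,0]

```text
t: 4.0
position: [0.5612, 0.1885, 0.236]
eef_rot: [[-1.0, 0.007, 0.003], [0.007, 1.0, 0.0], [-0.003, 0.0, -1.0]]
ft_force: [0.6, 0.6, -2.3]
gripper_width: 0.0232
grasp_force: 39.7
```

Request:
move_arm:
  targets:
    - [1,15,0,0,0]
    - [1,30,0,0,0]
    - [1,30,0,0,0]
    - [1,15,-10,0,0]
    - [1,0,-30,0,0]
    - [1,0,-35,0,0]
    - [1,0,-35,0,0]
    - [1,0,-35,0,0]

```text
t: 4.8
position: [0.4689, 0.043, 0.2344]
eef_rot: [[-1.0, 0.005, 0.0], [0.005, 1.0, -0.0], [-0.0, -0.0, -1.0]]
ft_force: [-0.1, -0.4, -1.2]
gripper_width: 0.0232
grasp_force: 39.7
```

Request:
move_arm:
  targets:
    - [1,0,-35,0,0]
    - [1,0,-35,0,0]
    - [1,0,-35,0,0]
    - [1,0,-30,0,0]
    - [1,0,-10,0,0]
    - [1,0,0,0,0]
    - [1,0,0,0,0]

```text
t: 5.5
position: [0.4684, -0.0993, 0.2342]
eef_rot: [[-1.0, 0.005, -0.0], [0.005, 1.0, 0.001], [0.0, 0.001, -1.0]]
ft_force: [0.3, -0.1, -2.4]
gripper_width: 0.0237
grasp_force: 39.7
```

Run:
```python
from h import *
c=cap('wrist','w2');o=env.get_obs(); print(o['t'],np.round(o['position'],4),o['ft_force'])
s=cap('scene','s2')['frame']
w=c['frame']
a=cv2.resize(s[200:350,210:350],(373,400),interpolation=cv2.INTER_CUBIC)
cv2.imwrite('pics/c.png',np.hstack([cv2.resize(w[80:480,0:427],(427,400)),a]))
```

```text
5.55 [ 0.4685 -0.0988  0.2342] [-0.36213889 -0.79554641 -2.20797738]
```

View pics/c.png

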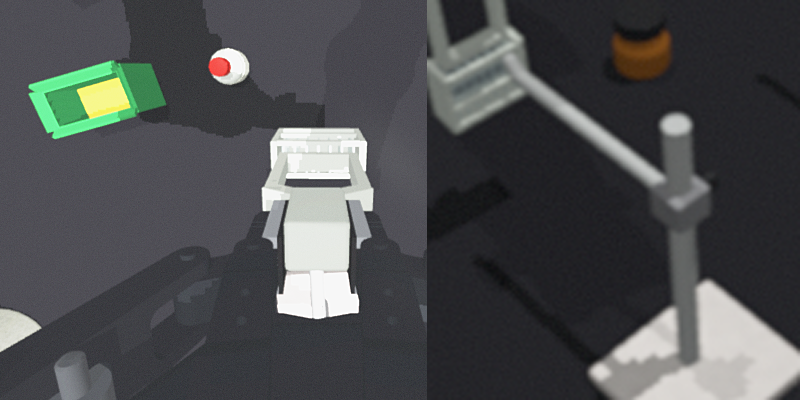

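The left panel (wrist) shows the green dish at about (95,100) with its yellow plate, the dropper at (228,66), and the held white carrier over the spare arm. The right panel (scene) shows the spare arm running from (510,62) to (655,175), its clamp at (680,203).

Run:
```python
from h import *
sp=[(210+(u-427)*140/373,200+v*.375) for u,v in [(640,164),(590,124),(540,85)]]
for z in (.16,.165,.17,.175,.18):
    t1,t2=onz('top0',374.4,185,z),onz('top0',376.4,233,z)
    print(z,t1[:2],t2[:2],[ (q[:2].tolist(), round(float(q[1]-(t1[1]+(q[0]-t1[0])*(t2[1]-t1[1])/(t2[0]-t1[0]))),1)) for q in (onz('s2',*p,z) for p in sp)])
print('arm in w2', [onz('w2',318,380,z) for z in (.165,.17)])
# grip-relative: check known home arm method bias: tip home 196.6 (true <=203)
# dish outer rim corners in w2 (full px: v+80)
for n,u,v in [('L',29,93),('Lb',52,137),('R',120,62),('Rb',130,116)]:
    print(n,onz('w2',u,v+80,.066))
w=ld('w2')['frame'];t=ld('top0')['frame'];s=ld('s2')['frame']
cv2.imwrite('pics/d.png',np.hstack([cv2.resize(w[125:235,10:180],(800,518),interpolation=cv2.INTER_CUBIC)]))
```

```text
0.16 [654.2 -98.8] [ 545.2 -103. ] [([638.4, -87.2], 12.2), ([589.5, -88.5], 12.8), ([538.2, -90.5], 12.8)]
0.165 [652.5 -98.2] [ 544.  -102.5] [([642.3, -90.0], 8.6), ([593.9, -91.3], 9.2), ([543.0, -93.3], 9.2)]
0.17 [650.9 -97.7] [ 542.8 -101.9] [([646.2, -92.8], 5.1), ([598.2, -94.1], 5.6), ([547.8, -96.0], 5.7)]
0.175 [649.2 -97.1] [ 541.6 -101.3] [([650.1, -95.6], 1.5), ([602.5, -96.9], 2.0), ([552.6, -98.8], 2.1)]
0.18 [647.6 -96.6] [ 540.5 -100.8] [([654.0, -98.4], -2.1), ([606.9, -99.7], -1.5), ([557.4, -101.6], -1.5)]
arm in w2 [array([564.6, -99.4, 165. ]), array([560.9, -99.4, 170. ])]
L [ 426.6 -352.3   66. ]
Lb [ 466.  -340.2   66. ]
R [ 400.8 -268.3   66. ]
Rb [ 447.3 -266.5   66. ]
```

View pics/d.png

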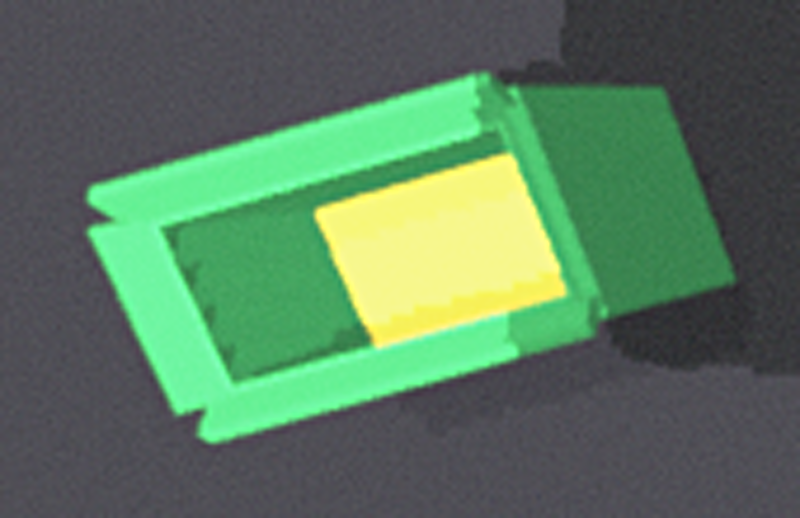

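Request:
move_arm:
  targets:
    - [1,0,-5,0,-2.5]
    - [1,-15,0,0,0]
    - [1,-25,0,0,0]
    - [1,-28,0,0,0]
    - [1,-30,0,0,0]
    - [1,-30,0,0,0]
    - [1,-20,0,0,0]
    - [1,0,0,0,0]

```text
t: 6.4
position: [0.6213, -0.0973, 0.2342]
eef_rot: [[-0.999, -0.041, 0.004], [-0.041, 0.999, 0.001], [-0.004, 0.0, -1.0]]
ft_force: [0.5, -0.4, -2.8]
gripper_width: 0.0235
grasp_force: 39.8
```

Request:
move_arm:
  targets:
    - [1,0,0,8,0]
    - [1,0,0,8,0]
    - [1,0,0,8,0]
    - [1,0,0,5,0]
    - [1,0,0,3,0]
    - [1,0,0,0,0]
    - [1,0,0,0,0]

```text
t: 7.1
position: [0.6164, -0.1, 0.2025]
eef_rot: [[-0.999, -0.038, 0.0], [-0.038, 0.999, -0.0], [-0.0, -0.0, -1.0]]
ft_force: [-0.9, -0.2, -1.2]
gripper_width: 0.0231
grasp_force: 39.8
```

Request:
move_arm:
  targets:
    - [1,0,1,2,0]
    - [1,0,0,2,0]
    - [1,0,0,1,0]
    - [1,0,0,1,0]
    - [1,0,0,0,0]
    - [1,0,0,0,0]

```text
t: 7.7
position: [0.6163, -0.099, 0.1963]
eef_rot: [[-0.999, -0.038, 0.0], [-0.038, 0.999, -0.0], [-0.0, -0.0, -1.0]]
ft_force: [-0.1, 0.6, -2.4]
gripper_width: 0.0233
grasp_force: 39.8
```

Request:
move_arm:
  targets:
    - [1,0,0,1,0]
    - [1,0,0,0,0]
    - [1,0,0,0,0]

```text
t: 8.0
position: [0.6162, -0.099, 0.1953]
eef_rot: [[-0.999, -0.038, 0.0], [-0.038, 0.999, 0.0], [-0.0, 0.0, -1.0]]
ft_force: [-0.2, -0.3, -2.9]
gripper_width: 0.0236
grasp_force: 39.8
```

Request:
move_arm:
  targets:
    - [1,0,0,1,0]
    - [1,0,0,0,0]
    - [1,0,0,0,0]

```text
t: 8.3
position: [0.6162, -0.0989, 0.1943]
eef_rot: [[-0.999, -0.038, -0.0], [-0.038, 0.999, 0.0], [0.0, 0.0, -1.0]]
ft_force: [0.1, -0.5, -1.7]
gripper_width: 0.0231
grasp_force: 39.8
```

Request:
move_arm:
  targets:
    - [1,0,0,1,0]
    - [1,0,0,0,0]
    - [1,0,0,0,0]

```text
t: 8.6
position: [0.6162, -0.0989, 0.1933]
eef_rot: [[-0.999, -0.038, -0.0], [-0.038, 0.999, 0.0], [0.0, 0.0, -1.0]]
ft_force: [0.4, -0.1, -2.1]
gripper_width: 0.0235
grasp_force: 39.8
```

Request:
move_arm:
  targets:
    - [1,0,0,1,0]
    - [1,0,0,0,0]
    - [1,0,0,0,0]

```text
t: 8.9
position: [0.6162, -0.0989, 0.1923]
eef_rot: [[-0.999, -0.038, -0.0], [-0.038, 0.999, 0.0], [0.0, 0.0, -1.0]]
ft_force: [0.4, -0.6, -2.2]
gripper_width: 0.0232
grasp_force: 39.8
```

Request:
move_arm:
  targets:
    - [1,0,0,1,0]
    - [1,0,0,0,0]
    - [1,0,0,0,0]

```text
t: 9.2
position: [0.6162, -0.0989, 0.1912]
eef_rot: [[-0.999, -0.038, -0.0], [-0.038, 0.999, 0.0], [0.0, 0.0, -1.0]]
ft_force: [-0.7, 0.3, -1.9]
gripper_width: 0.0235
grasp_force: 39.8
```

Request:
move_arm:
  targets:
    - [1,0,0,1,0]
    - [1,0,0,0,0]
    - [1,0,0,0,0]

```text
t: 9.5
position: [0.6162, -0.0989, 0.1903]
eef_rot: [[-0.999, -0.038, -0.0], [-0.038, 0.999, -0.0], [0.0, -0.0, -1.0]]
ft_force: [-0.3, 1.0, -1.9]
gripper_width: 0.0231
grasp_force: 39.8
```

Request:
move_arm:
  targets:
    - [1,0,0,1,0]
    - [1,0,0,0,0]
    - [1,0,0,0,0]

```text
t: 9.8
position: [0.6162, -0.0989, 0.1893]
eef_rot: [[-0.999, -0.038, -0.0], [-0.038, 0.999, 0.0], [0.0, 0.0, -1.0]]
ft_force: [-0.4, -0.6, -1.7]
gripper_width: 0.0233
grasp_force: 39.8
```

Request:
move_arm:
  targets:
    - [1,0,0,1,0]
    - [1,0,0,0,0]
    - [1,0,0,0,0]

```text
t: 10.1
position: [0.6162, -0.0989, 0.1883]
eef_rot: [[-0.999, -0.038, -0.0], [-0.038, 0.999, -0.0], [0.0, -0.0, -1.0]]
ft_force: [0.7, -0.4, -1.4]
gripper_width: 0.0234
grasp_force: 39.8
```

Request:
move_arm:
  targets:
    - [1,0,0,1,0]
    - [1,0,0,0,0]
    - [1,0,0,0,0]

```text
t: 10.4
position: [0.6162, -0.0989, 0.1873]
eef_rot: [[-0.999, -0.038, -0.0], [-0.038, 0.999, 0.0], [0.0, 0.0, -1.0]]
ft_force: [-0.3, 0.6, -1.2]
gripper_width: 0.0232
grasp_force: 39.8
```

Request:
move_arm:
  targets:
    - [1,0,0,1,0]
    - [1,0,0,0,0]
    - [1,0,0,0,0]

```text
t: 10.7
position: [0.6162, -0.0989, 0.1863]
eef_rot: [[-0.999, -0.038, -0.0], [-0.038, 0.999, -0.0], [0.0, -0.0, -1.0]]
ft_force: [0.2, -0.2, -1.6]
gripper_width: 0.0231
grasp_force: 39.8
```

Run:
```python
from h import *
c=cap('scene','s3')['frame']; t=cap('top','t3')['frame']
a=cv2.resize(c[180:330,210:350],(420,450),interpolation=cv2.INTER_CUBIC)
b=cv2.resize(t[130:250,330:430],(375,450),interpolation=cv2.INTER_CUBIC)
cv2.imwrite('pics/e.png',np.hstack([a,b])); print(env.get_obs()['ft_force'])
```

```text
[ 0.92444548 -0.07466779 -1.97418765]
```

View pics/e.png

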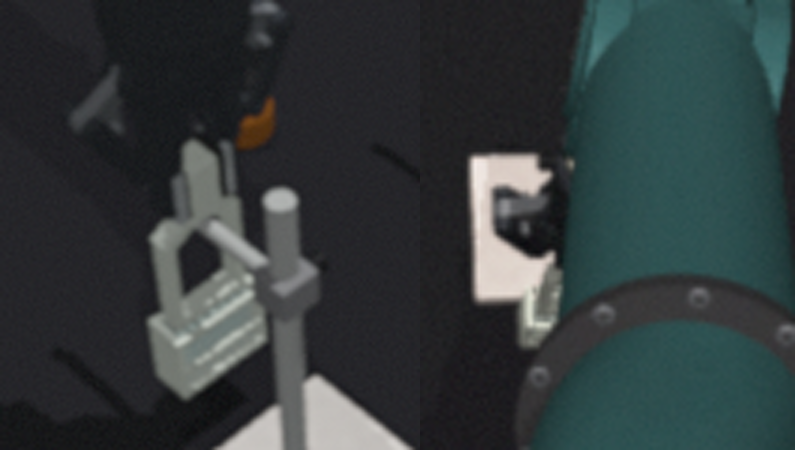

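The scene crop shows the spare arm threaded through the white window at (210,230), close under the roof and centred. There's no load on it yet, so I'll keep feeling downward.

Request:
move_arm:
  targets:
    - [1,0,0,1,0]
    - [1,0,0,0,0]
    - [1,0,0,0,0]

```text
t: 11.1
position: [0.6164, -0.0989, 0.1854]
eef_rot: [[-0.999, -0.038, 0.0], [-0.038, 0.999, 0.0], [-0.0, 0.0, -1.0]]
ft_force: [-0.2, 0.3, -2.8]
gripper_width: 0.0233
grasp_force: 39.8
```

Request:
move_arm:
  targets:
    - [1,0,0,1,0]
    - [1,0,0,0,0]
    - [1,0,0,0,0]

```text
t: 11.4
position: [0.6164, -0.0989, 0.1846]
eef_rot: [[-0.999, -0.038, 0.0], [-0.038, 0.999, 0.0], [-0.0, 0.0, -1.0]]
ft_force: [-1.4, 0.4, 1.0]
gripper_width: 0.023
grasp_force: 39.9
```

The hook has taken the weight: contact at TCP z 0.1846, about 3 N on it. Releasing.

Request:
move_arm:
  targets:
    - [0.5,0,0,0,0]
    - [0.2,0,0,0,0]
    - [0,0,0,0,0]
    - [0,0,0,0,0]
    - [0,0,0,-10,0]
    - [0,0,0,-30,0]
    - [0,0,0,-40,0]
    - [0,0,0,-40,0]

```text
t: 12.2
position: [0.6159, -0.0989, 0.306]
eef_rot: [[-0.999, -0.038, -0.001], [-0.038, 0.999, -0.0], [0.001, 0.0, -1.0]]
ft_force: [1.7, -0.2, 0.7]
gripper_width: 0.0854
grasp_force: 0.0
```

Run:
```python
from h import *
o=env.get_obs();print(o['position'],o['ft_force'])
c=cap('scene','s4')['frame']; w=cap('wrist','w4')['frame']
a=cv2.resize(c[120:330,210:450],(514,450),interpolation=cv2.INTER_CUBIC)
b=cv2.resize(w[150:450,220:410],(285,450),interpolation=cv2.INTER_CUBIC)
cv2.imwrite('pics/f.png',np.hstack([a,b]))
```

```text
[ 0.61589862 -0.09894916  0.30602737] [ 1.69495162 -0.1937734   0.73547861]
```

View pics/f.png

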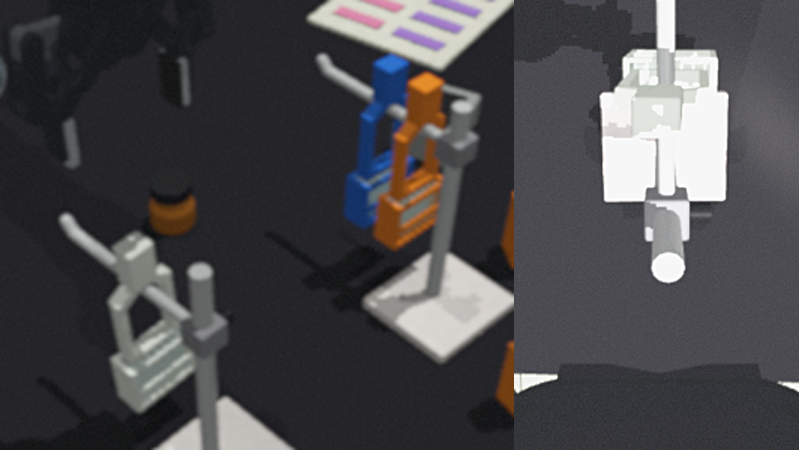

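The scene crop shows white hanging on the spare arm at (135,310), upright and released, with blue and orange still on the home hook. In the wrist panel the carrier is centred on its arm. That was the tenth picture, so the rest is numbers only. I'll check that the grey shape behind the home clamp is the counter and work out the remaining targets.

Run:
```python
from h import *
X=onz('top0',163,257,.04); print('counter',X)
print('scene px',[np.round(proj('scene0',[X[0]/1e3+a,X[1]/1e3+b,.04])) .tolist() for a in(-.05,.05) for b in(-.035,.035)])
S=lambda u,v:('scene0',340+u/4,120+v/4)
# blue/orange by three views: w1 blue top?
for n,y in (('blue',S(211,119)),('orange',S(276,155))):
    print(n, onz(*y,.235))
print('white check',onz(*S(143,82),.235))
# dish: fit rim rectangle (78ish outer) using w2 crop d corners and top
W=lambda u,v:('w2',10+u*170/800,125+v*110/518)
print('inner well bottom-of-lip corners at z=.060:')
P=[]
for u,v in [(162,228),(235,382),(500,130),(570,300)]:
    q=onz(*W(u,v),.060);P.append(q);print(q)
print('outer lip corners z=.066')
for u,v in [(90,228),(178,413),(88,190),(490,75),(600,335),(205,440)]: print((u,v),onz(*W(u,v),.066))
```

```text
counter [503.2 388.1  40. ]
scene px [[385.0, 167.0], [404.0, 156.0], [417.0, 185.0], [436.0, 173.0]]
blue [603.7 190.6 235. ]
orange [643.2 190.5 235. ]
white check [560.8 190.2 235. ]
inner well bottom-of-lip corners at z=.060:
[ 427.5 -343.4   60. ]
[ 457.1 -335.4   60. ]
[ 409.7 -276.3   60. ]
[ 441.6 -267.7   60. ]
outer lip corners z=.066
(90, 228) [ 426.9 -352.3   66. ]
(178, 413) [ 462.  -343.1   66. ]
(88, 190) [ 420.  -351.1   66. ]
(490, 75) [ 399.9 -273.2   66. ]
(600, 335) [ 447.5 -259.8   66. ]
(205, 440) [ 467.4 -339.    66. ]
```

The grey shape projects onto the counter, so nothing obstructs the home hook. The dish well measures 31–33 × 69 mm against 32 × 70 in the text. I'll take one empty-handed look straight above the dish to refine its pose.

Request:
move_arm:
  targets:
    - [0,17,-30,0,0]
    - [0,17,-33,0,0]
    - [0,17,-33,0,0]
    - [0,17,-33,0,0]
    - [0,17,-33,0,0]
    - [0,17,-30,0,0]
    - [0,10,-10,0,0]
    - [0,0,0,0,0]

```text
t: 13.1
position: [0.5099, -0.307, 0.3044]
eef_rot: [[-0.999, -0.033, -0.001], [-0.033, 0.999, -0.0], [0.001, -0.0, -1.0]]
ft_force: [0.6, 0.7, -0.2]
gripper_width: 0.0853
grasp_force: 0.0
```

Run:
```python
from h import *
c=cap('wrist','w5'); o=env.get_obs(); print(o['t'],o['position'])
cam=-c['R'].T@c['t'];print(np.round(cam,3), proj('w5',[.434,-.306,.06]))
f=c['frame'];hsv=cv2.cvtColor(f,cv2.COLOR_BGR2HSV)
g=cv2.inRange(hsv,(45,80,40),(85,255,255)); y=cv2.inRange(hsv,(20,80,80),(38,255,255))
for n,m,z in (('green',g|y,.066),('bright',cv2.inRange(hsv,(45,80,170),(85,255,255)),.066),('yellow',y,.02)):
    k,_=cv2.findContours(m,0,2); k=max(k,key=cv2.contourArea); h=cv2.convexHull(k)[:,0]
    ap=cv2.approxPolyDP(h,4,True)[:,0]
    print(n,cv2.contourArea(k),ap.tolist())
    pts=np.array([onz('w5',*p,z)[:2] for p in h],np.float32)
    print(cv2.minAreaRect(pts))
```

```text
13.15 [ 0.51163664 -0.30473998  0.30436528]
[ 0.445 -0.31   0.448] [320.69161816 133.561558  ]
green 4162.5 [[353, 99], [361, 116], [362, 148], [288, 165], [277, 135], [277, 117]]
((433.3894348144531, -306.5047912597656), (51.6745491027832, 89.43375396728516), 14.966717720031738)
bright 4041.5 [[353, 99], [362, 123], [362, 148], [289, 165], [278, 136], [278, 117]]
((433.5203857421875, -306.247314453125), (50.527095794677734, 88.2582778930664), 14.743557929992676)
yellow 1608.5 [[346, 115], [350, 141], [294, 153], [289, 127]]
((433.3353271484375, -306.7551574707031), (32.235843658447266, 69.60308837890625), 15.195231437683105)
```

The dish fit from above is centre (433.4, −306.6), yaw 15°, with the yellow plate near z 20 mm; rim and plate give the same centre. Next is blue at (600, 191).

Request:
move_arm:
  targets:
    - [0,0,30,0,2]
    - [0,-13,38,0,0]
    - [0,-13,38,0,0]
    - [0,-13,38,0,0]
    - [0,-13,38,0,0]
    - [0,-13,38,0,0]
    - [0,-13,38,0,0]
    - [0,-11,38,0,0]

```text
t: 13.95
position: [0.5997, -0.0032, 0.3044]
eef_rot: [[-1.0, -0.008, 0.0], [-0.008, 1.0, 0.002], [-0.0, 0.002, -1.0]]
ft_force: [-0.6, 0.2, -0.1]
gripper_width: 0.0856
grasp_force: 0.0
```

Request:
move_arm:
  targets:
    - [0,0,38,0,0]
    - [0,0,38,0,0]
    - [0,0,38,0,0]
    - [0,0,38,0,0]
    - [0,0,30,0,0]
    - [0,0,15,0,0]
    - [0,0,2,0,0]
    - [0,0,0,0,0]

```text
t: 14.75
position: [0.5983, 0.19, 0.3042]
eef_rot: [[-1.0, -0.004, -0.0], [-0.004, 1.0, -0.001], [0.0, -0.001, -1.0]]
ft_force: [0.5, -1.0, 0.5]
gripper_width: 0.0857
grasp_force: 0.0
```

Request:
move_arm:
  targets:
    - [0,-1,1,20,0]
    - [0,0,0,30,0]
    - [0,0,0,30,0]
    - [0,0,0,13,0]
    - [0,0,0,5,0]
    - [0,0,0,0,0]

```text
t: 15.35
position: [0.5999, 0.1901, 0.2064]
eef_rot: [[-1.0, -0.001, -0.0], [-0.001, 1.0, -0.001], [0.0, -0.001, -1.0]]
ft_force: [-0.0, 0.1, -0.5]
gripper_width: 0.0856
grasp_force: 0.0
```

Request:
move_arm:
  targets:
    - [0.7,0,0,0,0]
    - [0.85,0,0,0,0]
    - [0.9,0,0,0,0]
    - [1,0,0,0,0]
    - [1,0,0,0,0]
    - [1,0,0,0,0]

```text
t: 15.95
position: [0.5998, 0.1915, 0.207]
eef_rot: [[-1.0, -0.003, 0.001], [-0.003, 1.0, 0.001], [-0.001, 0.001, -1.0]]
ft_force: [-0.5, 0.4, 4.0]
gripper_width: 0.0233
grasp_force: 42.6
```

Request:
move_arm:
  targets:
    - [1,0,0,-2,0]
    - [1,0,0,0,0]
    - [1,0,0,-8,0]
    - [1,0,0,-10,0]
    - [1,0,0,-10,0]
    - [1,0,0,0,0]
    - [1,0,0,0,0]

```text
t: 16.65
position: [0.5998, 0.1913, 0.237]
eef_rot: [[-1.0, -0.003, 0.001], [-0.003, 1.0, 0.0], [-0.001, 0.0, -1.0]]
ft_force: [0.3, -0.7, -0.7]
gripper_width: 0.0234
grasp_force: 42.0
```

Request:
move_arm:
  targets:
    - [1,20,0,0,0]
    - [1,35,0,0,0]
    - [1,35,0,0,0]
    - [1,30,0,0,0]
    - [1,10,-12,0,0]
    - [1,0,-30,0,0]
    - [1,0,-35,0,0]
    - [1,0,-35,0,0]

```text
t: 17.45
position: [0.4702, 0.0774, 0.2364]
eef_rot: [[-1.0, -0.004, 0.001], [-0.004, 1.0, -0.0], [-0.001, -0.0, -1.0]]
ft_force: [0.2, -0.4, -2.0]
gripper_width: 0.0235
grasp_force: 41.9
```

Request:
move_arm:
  targets:
    - [1,0,-35,0,0]
    - [1,0,-35,0,0]
    - [1,0,-35,0,0]
    - [1,0,-35,0,0]
    - [1,0,-30,0,0]
    - [1,0,-11,0,-2.3]
    - [1,0,0,0,0]
    - [1,0,0,0,0]

```text
t: 18.25
position: [0.4704, -0.1022, 0.2362]
eef_rot: [[-0.999, -0.042, -0.0], [-0.042, 0.999, 0.0], [0.0, 0.0, -1.0]]
ft_force: [-0.4, 0.0, -1.2]
gripper_width: 0.0235
grasp_force: 41.9
```

Request:
move_arm:
  targets:
    - [1,0,-1,10,0]
    - [1,-15,0,0,0]
    - [1,-30,0,0,0]
    - [1,-30,0,0,0]
    - [1,-25,0,0,0]
    - [1,0,0,10,0]
    - [1,0,0,10,0]
    - [1,0,0,10,0]

```text
t: 19.05
position: [0.5692, -0.0983, 0.1948]
eef_rot: [[-0.999, -0.044, -0.002], [-0.044, 0.999, 0.0], [0.002, 0.0, -1.0]]
ft_force: [-0.2, -0.9, -1.2]
gripper_width: 0.0234
grasp_force: 42.0
```

Request:
move_arm:
  targets:
    - [1,0,0,4,0]
    - [1,0,0,2,0]
    - [1,0,0,0,0]
    - [1,0,0,0,0]

```text
t: 19.45
position: [0.5704, -0.099, 0.1907]
eef_rot: [[-0.999, -0.043, 0.001], [-0.043, 0.999, -0.0], [-0.001, -0.0, -1.0]]
ft_force: [0.2, -0.6, -1.3]
gripper_width: 0.0237
grasp_force: 41.9
```

Request:
move_arm:
  targets:
    - [1,0,0,1,0]
    - [1,0,0,1,0]
    - [1,0,0,1,0]
    - [1,0,0,0,0]
    - [1,0,0,0,0]

```text
t: 19.95
position: [0.5703, -0.0989, 0.1873]
eef_rot: [[-0.999, -0.043, 0.0], [-0.043, 0.999, -0.0], [-0.0, -0.0, -1.0]]
ft_force: [-0.2, 0.2, -0.9]
gripper_width: 0.0238
grasp_force: 41.9
```

Request:
move_arm:
  targets:
    - [1,0,0,1,0]
    - [1,0,0,0,0]
    - [1,0,0,0,0]

```text
t: 20.25
position: [0.5703, -0.0989, 0.1863]
eef_rot: [[-0.999, -0.043, -0.0], [-0.043, 0.999, -0.0], [0.0, -0.0, -1.0]]
ft_force: [0.3, -0.1, -0.5]
gripper_width: 0.0233
grasp_force: 41.9
```

Request:
move_arm:
  targets:
    - [1,0,0,0.5,0]
    - [1,0,0,0,0]
    - [1,0,0,0,0]

```text
t: 20.55
position: [0.5703, -0.0989, 0.1858]
eef_rot: [[-0.999, -0.043, -0.0], [-0.043, 0.999, -0.0], [0.0, -0.0, -1.0]]
ft_force: [0.2, 1.4, -1.4]
gripper_width: 0.0234
grasp_force: 41.9
```

Request:
move_arm:
  targets:
    - [1,0,0,0.7,0]
    - [1,0,0,0,0]
    - [1,0,0,0,0]

```text
t: 20.85
position: [0.5703, -0.0989, 0.1851]
eef_rot: [[-0.999, -0.043, -0.0], [-0.043, 0.999, 0.0], [0.0, 0.0, -1.0]]
ft_force: [-0.8, 0.7, -2.0]
gripper_width: 0.0235
grasp_force: 41.9
```

Request:
move_arm:
  targets:
    - [1,0,0,0.7,0]
    - [1,0,0,0,0]
    - [1,0,0,0,0]

```text
t: 21.15
position: [0.5703, -0.0989, 0.1845]
eef_rot: [[-0.999, -0.043, 0.0], [-0.043, 0.999, -0.0], [-0.0, -0.0, -1.0]]
ft_force: [-0.1, 0.1, -0.2]
gripper_width: 0.0232
grasp_force: 41.9
```

Request:
move_arm:
  targets:
    - [1,0,0,0.5,0]
    - [1,0,0,0,0]
    - [1,0,0,0,0]

```text
t: 21.45
position: [0.5704, -0.0988, 0.184]
eef_rot: [[-0.999, -0.043, 0.0], [-0.043, 0.999, 0.0], [-0.0, 0.0, -1.0]]
ft_force: [-0.2, -0.4, 0.6]
gripper_width: 0.0236
grasp_force: 42.0
```

Request:
move_arm:
  targets:
    - [1,0,0,0,0]

```text
t: 21.55
position: [0.5703, -0.0989, 0.184]
eef_rot: [[-0.999, -0.043, 0.0], [-0.043, 0.999, -0.0], [-0.0, -0.0, -1.0]]
ft_force: [0.2, -0.5, 0.0]
gripper_width: 0.023
grasp_force: 42.0
```

Request:
move_arm:
  targets:
    - [1,0,0,0,0]

```text
t: 21.65
position: [0.5704, -0.0988, 0.184]
eef_rot: [[-0.999, -0.043, 0.0], [-0.043, 0.999, -0.0], [-0.0, -0.0, -1.0]]
ft_force: [-0.9, 0.7, -0.0]
gripper_width: 0.0235
grasp_force: 42.0
```

Request:
move_arm:
  targets:
    - [1,0,0,0.4,0]
    - [1,0,0,0,0]
    - [1,0,0,0,0]

```text
t: 21.95
position: [0.5703, -0.0989, 0.1836]
eef_rot: [[-0.999, -0.043, 0.0], [-0.043, 0.999, -0.0], [-0.0, -0.0, -1.0]]
ft_force: [0.3, 0.5, 1.3]
gripper_width: 0.0236
grasp_force: 42.1
```

Request:
move_arm:
  targets:
    - [0.5,0,0,0,0]
    - [0.2,0,0,0,0]
    - [0,0,0,0,0]
    - [0,0,0,0,0]
    - [0,0,0,-10,0]
    - [0,0,0,-30,0]
    - [0,0,0,-40,0]
    - [0,0,0,-40,0]

```text
t: 22.75
position: [0.5699, -0.0989, 0.3052]
eef_rot: [[-0.999, -0.043, -0.001], [-0.043, 0.999, -0.0], [0.001, -0.0, -1.0]]
ft_force: [1.2, -1.2, -1.4]
gripper_width: 0.0856
grasp_force: 0.0
```

Run:
```python
from h import *
o=env.get_obs();print(o['t'],o['position'],o['ft_force'])
f=cap('scene','s6')['frame'];w=cap('wrist','w6')['frame']
hsv=cv2.cvtColor(f,cv2.COLOR_BGR2HSV);m=cv2.inRange(hsv,(105,120,50),(125,255,255))
n,l,st,ce=cv2.connectedComponentsWithStats(m);i=1+st[1:,4].argmax();print(st[i],ce[i])
# expected bbox of blue at placed pose, hook axis ~170 -> origin z ~49
for X in ([.570,-.0989,.049],[.570,-.0989,.215]):print(proj('s6',X))
d=cv2.absdiff(f,ld('s4')['frame']).max(2)   # white carrier region unchanged?
print('white px s4 vs s6', [cv2.countNonZero(cv2.inRange(ld(t)['frame'][225:315,255:305],(110,120,110),(255,255,255))) for t in('s4','s6')])
for X in ([.616,-.0989,.049],[.616,-.0989,.215]):print(proj('s6',X))
hw=cv2.cvtColor(w,cv2.COLOR_BGR2HSV);m=cv2.inRange(hw,(105,120,50),(125,255,255))
n,l,st,ce=cv2.connectedComponentsWithStats(m);i=1+st[1:,4].argmax();print(st[i],ce[i],proj('w6',[.570,-.0989,.215]))
```

```text
22.75 [ 0.56988288 -0.09889831  0.30522361] [ 1.19333397 -1.18766129 -1.35351832]
[ 245  215   23   86 1006] [255.03180915 254.35188867]
[265.5239863  286.16851903]
[255.876979   219.24406648]
white px s4 vs s6 [1652, 1646]
[280.83651921 300.38980863]
[273.16948045 233.44746688]
[ 286  186   68   60 2231] [316.52666965 211.78036755] [319.26966713 230.64104078]
```

Blue's bounding box matches the expected hanging pose (top 215 vs 219 px), and white is unchanged. Now orange at (639, 191).

Request:
move_arm:
  targets:
    - [0,-5,25,0,2.4]
    - [0,-9,38,0,0]
    - [0,-9,38,0,0]
    - [0,-9,38,0,0]
    - [0,-9,38,0,0]
    - [0,-9,38,0,0]
    - [0,-9,38,0,0]
    - [0,-9,25,0,0]

```text
t: 23.65
position: [0.6365, 0.1836, 0.3035]
eef_rot: [[-1.0, -0.005, -0.0], [-0.005, 1.0, 0.002], [0.0, 0.002, -1.0]]
ft_force: [0.8, 0.2, 0.1]
gripper_width: 0.0855
grasp_force: 0.0
```

Request:
move_arm:
  targets:
    - [0,-1,11,0,0]
    - [0,0,0,0,0]
    - [0,0,0,0,0]

```text
t: 23.95
position: [0.6375, 0.1882, 0.3033]
eef_rot: [[-1.0, 0.001, -0.001], [0.001, 1.0, -0.002], [0.001, -0.002, -1.0]]
ft_force: [0.3, -0.0, -0.0]
gripper_width: 0.0854
grasp_force: 0.0
```

Run:
```python
from h import *
o=env.get_obs();print(o['position'])
w=cap('wrist','w7')['frame'];h=cv2.cvtColor(w,cv2.COLOR_BGR2HSV)
u0,v0=proj('w7',[.639,.191,.236]);print(u0,v0)
col=h[:, int(round(u0))]
for v in range(int(v0)-22,int(v0)+26,2): print(v,col[v].tolist(),end=' ')
row=h[int(v0)]; m=(row[:,0]<18)&(row[:,1]>150); us=np.where(m[260:380])[0]+260; print('\nrow',us.min(),us.max(), onz('w7',us.min(),v0,.236),onz('w7',us.max()+1,v0,.236))
for v in (v0-15,v0-13,v0+13,v0+15): print(v,onz('w7',u0,v,.236)[0])
```

```text
[0.63754819 0.18819164 0.30334933]
322.2843747066556 252.89096439022126
230 [12, 188, 107] 232 [12, 208, 108] 234 [12, 196, 108] 236 [11, 181, 110] 238 [12, 187, 109] 240 [12, 187, 112] 242 [12, 194, 113] 244 [12, 210, 129] 246 [12, 191, 135] 248 [13, 200, 131] 250 [12, 194, 138] 252 [12, 196, 138] 254 [12, 188, 134] 256 [12, 193, 135] 258 [13, 191, 131] 260 [12, 194, 130] 262 [12, 192, 191] 264 [13, 189, 237] 266 [13, 192, 234] 268 [13, 194, 235] 270 [12, 198, 230] 272 [11, 18, 201] 274 [90, 4, 199] 276 [144, 20, 63] 
row 304 339 [639.  179.5 236. ] [639.  202.2 236. ]
237.89096439022126 629.2
239.89096439022126 630.5
265.89096439022126 647.7
267.89096439022126 649.0
```

Request:
move_arm:
  targets:
    - [0,-3,2,20,0]
    - [0,0,0,30,0]
    - [0,0,0,30,0]
    - [0,0,0,12,0]
    - [0,0,0,5,0]
    - [0,0,0,0,0]
    - [0,0,0,0,0]

```text
t: 24.7
position: [0.642, 0.1922, 0.208]
eef_rot: [[-1.0, -0.0, 0.003], [-0.0, 1.0, 0.001], [-0.003, 0.001, -1.0]]
ft_force: [0.1, 0.5, 0.4]
gripper_width: 0.0852
grasp_force: 0.0
```

Request:
move_arm:
  targets:
    - [0.7,0,0,0,0]
    - [0.85,0,0,0,0]
    - [0.9,0,0,0,0]
    - [1,0,0,0,0]
    - [1,0,0,0,0]
    - [1,0,0,0,0]

```text
t: 25.3
position: [0.6412, 0.1917, 0.2071]
eef_rot: [[-1.0, -0.001, 0.0], [-0.001, 1.0, -0.001], [-0.0, -0.001, -1.0]]
ft_force: [-1.0, -2.4, 3.6]
gripper_width: 0.023
grasp_force: 42.6
```

Request:
move_arm:
  targets:
    - [1,0,0,-2,0]
    - [1,0,0,0,0]
    - [1,0,0,-8,0]
    - [1,0,0,-10,0]
    - [1,0,0,-10,0]
    - [1,0,0,0,0]
    - [1,0,0,0,0]

```text
t: 26.0
position: [0.6413, 0.1925, 0.2373]
eef_rot: [[-1.0, -0.001, 0.001], [-0.001, 1.0, 0.0], [-0.001, 0.0, -1.0]]
ft_force: [-0.1, 0.6, -2.6]
gripper_width: 0.0234
grasp_force: 42.0
```

Request:
move_arm:
  targets:
    - [1,20,0,0,0]
    - [1,35,0,0,0]
    - [1,38,0,0,0]
    - [1,38,0,0,0]
    - [1,35,0,0,0]
    - [1,20,-10,0,0]
    - [1,0,-30,0,0]
    - [1,0,-35,0,0]

```text
t: 26.8
position: [0.4541, 0.118, 0.2366]
eef_rot: [[-1.0, -0.006, 0.0], [-0.006, 1.0, 0.001], [-0.0, 0.001, -1.0]]
ft_force: [1.8, 0.0, -2.0]
gripper_width: 0.0234
grasp_force: 41.9
```

Request:
move_arm:
  targets:
    - [1,0,-35,0,0]
    - [1,0,-35,0,0]
    - [1,0,-35,0,0]
    - [1,0,-35,0,0]
    - [1,0,-35,0,0]
    - [1,0,-35,0,0]
    - [1,0,-35,0,0]
    - [1,2,-35,0,0]

```text
t: 27.6
position: [0.4533, -0.1641, 0.2366]
eef_rot: [[-1.0, -0.001, 0.001], [-0.001, 1.0, 0.0], [-0.001, 0.0, -1.0]]
ft_force: [-0.3, -0.2, -1.3]
gripper_width: 0.0233
grasp_force: 41.9
```

Request:
move_arm:
  targets:
    - [1,5,-35,0,0]
    - [1,5,-35,0,0]
    - [1,5,-35,0,0]
    - [1,5,-25,0,0]
    - [1,0,0,0,-7.5]
    - [1,0,0,0,-7.5]
    - [1,0,0,0,0]
    - [1,0,0,0,0]

```text
t: 28.4
position: [0.4333, -0.2926, 0.2364]
eef_rot: [[-0.966, -0.257, -0.0], [-0.257, 0.966, 0.0], [0.0, 0.0, -1.0]]
ft_force: [0.1, 0.1, -2.2]
gripper_width: 0.0235
grasp_force: 41.9
```

```bash
cat > m.py <<'E'
from h import *
import sys
tag=sys.argv[1]
o=env.get_obs();print(o['t'],o['position'],np.round(o['eef_rot'][:2,:2],3).tolist(),o['ft_force'])
w=cap('wrist',tag)['frame'];h=cv2.cvtColor(w,cv2.COLOR_BGR2HSV)
zt=o['position'][2]-137e-3+.166
p=o['position'];R=o['eef_rot']
m=((h[...,0]<18)&(h[...,1]>120)&(h[...,2]>40)).astype(np.uint8)
u,v=proj(tag,[p[0],p[1],zt]);print('proj TCP axis at top z',u,v)
ve=m[:,int(u)];vv=np.where(ve)[0];print('col orange',vv.min(),vv.max(),[ (k,int(h[k,int(u),2])) for k in range(int(v)-24,int(v)+28,2)])
for a in(-10,10):
    print(a,proj(tag,[*(p[:2]-R[:2,0]*a/1e3),zt]))
us=np.where(m[int(v)])[0];print('row',us.min(),us.max())
E
python3 m.py w8
```

```text
28.4 [ 0.43326105 -0.29264204  0.23637943] [[-0.966, -0.257], [-0.257, 0.966]] [ 0.11183406  0.05267195 -2.23833113]
proj TCP axis at top z 319.4606860595287 329.1950239851422
col orange 26 353 [(305, 239), (307, 245), (309, 246), (311, 246), (313, 246), (315, 246), (317, 246), (319, 245), (321, 246), (323, 246), (325, 246), (327, 246), (329, 246), (331, 246), (333, 245), (335, 245), (337, 246), (339, 246), (341, 245), (343, 245), (345, 246), (347, 245), (349, 245), (351, 248), (353, 197), (355, 108)]
-10 [319.49947073 304.02609621]
10 [319.42347011 353.34594236]
row 285 348
```

The carrier is centred on the TCP to within about 0.3 mm: its top edges match their projections. Next I'll align over the dish and go down to just above the lip.

Request:
move_arm:
  targets:
    - [1,3.5,-13.5,0,0]
    - [1,0,0,10,0]
    - [1,0,0,12,0]
    - [1,0,0,8,0]
    - [1,0,0,0,0]
    - [1,0,0,0,0]

```text
t: 29.05
position: [0.4334, -0.3064, 0.2059]
eef_rot: [[-0.966, -0.26, -0.001], [-0.26, 0.966, 0.001], [0.001, 0.001, -1.0]]
ft_force: [-0.9, 0.1, -2.0]
gripper_width: 0.0233
grasp_force: 41.9
```

Run:
```python
from h import *
o=env.get_obs();p=o['position'];print(p,o['ft_force'])
# independent check: dish rim vs model in scene and top by green hull centroid
c,s=np.cos(np.radians(15)),np.sin(np.radians(15))
for tag in ('scene0','top0'):
    f=ld(tag)['frame'];h=cv2.cvtColor(f,cv2.COLOR_BGR2HSV);m=cv2.inRange(h,(50,120,40),(80,255,255))|(cv2.inRange(h,(20,120,80),(35,255,255)))
    k,_=cv2.findContours(cv2.inRange(h,(50,120,40),(80,255,255)),0,2);k=max(k,key=cv2.contourArea);H=cv2.boundingRect(k)
    P=np.array([proj(tag,[.4334+c*a-s*b,-.3065+s*a+c*b,z]) for z,A,B in((.066,.0255,.0445),(0,.019,.038)) for a in(-A,A) for b in(-B,B)])
    print(tag,H,'model',np.round(np.r_[P.min(0),np.ptp(P,0)],1))
```

```text
[ 0.43335125 -0.3063507   0.20589401] [-0.93471344  0.10700261 -1.9880904 ]
scene0 (99, 277, 62, 63) model [ 95.3 275.4  62.6  62.7]
top0 (435, 279, 47, 31) model [436.2 276.6  46.4  30.7]
```

Run:
```python
from h import *
X=np.array([.4334,-.3065,.05])
for tag,d in(('scene0',(3.2,1.8)),('top0',(-.9,2.1))):
    J=np.array([(proj(tag,X+e)-proj(tag,X))/.001 for e in np.eye(3)[:2]*1e-3]).T/1e3
    print(tag,J.round(3).tolist(),np.linalg.solve(J,d))
c,s=np.cos(np.radians(15)),np.sin(np.radians(15))
for tag in ('top0','scene0','w5','w2'):
    h=cv2.cvtColor(ld(tag)['frame'],cv2.COLOR_BGR2HSV);y=cv2.inRange(h,(20,90,90),(36,255,255))
    n,l,st,ce=cv2.connectedComponentsWithStats(y)
    e=proj(tag,[.4334,-.3065,.02]);i=min(range(1,n),key=lambda i:np.hypot(*(ce[i]-e))+(st[i,4]<20)*1e4) if n>1 else 0
    print(tag,'yellow',st[i],ce[i],'exp',e)
```

```text
scene0 [[0.25, 0.518], [0.32, -0.293]] [7.82120714 2.40080119]
top0 [[-0.015, -0.431], [-0.43, -0.01]] [-4.93507095  2.25659815]
top0 yellow [445 287  26  18 322] [457.4689441 295.2826087] exp [455.6313503  294.29457548]
scene0 yellow [572 180  16  32  94] [579.39361702 195.59574468] exp [132.55292308 312.69043041]
w5 yellow [289 114  63  40 637] [325.49921507 135.02982732] exp [319.92419723 134.03370166]
w2 yellow [  77  158   53   41 1393] [103.38765255 177.6338837 ] exp [111.90143176 175.96869104]
```

The scene and top views disagree with each other only through a known height bias. Averaged, they suggest about +1 mm in y, well within the 3 mm play. I'll nudge and descend by feel.

Request:
move_arm:
  targets:
    - [1,-0.5,0.8,3,0]
    - [1,0,0,3,0]
    - [1,0,0,2,0]
    - [1,0,0,0,0]

```text
t: 29.45
position: [0.4337, -0.3057, 0.1983]
eef_rot: [[-0.966, -0.26, -0.0], [-0.26, 0.966, 0.0], [0.0, 0.0, -1.0]]
ft_force: [-0.1, -0.1, -2.2]
gripper_width: 0.0236
grasp_force: 41.9
```

Request:
move_arm:
  targets:
    - [1,0,0,2,0]
    - [1,0,0,2,0]
    - [1,0,0,0,0]

```text
t: 29.75
position: [0.4337, -0.3058, 0.1943]
eef_rot: [[-0.966, -0.26, -0.0], [-0.26, 0.966, 0.0], [0.0, 0.0, -1.0]]
ft_force: [1.1, 0.9, -1.6]
gripper_width: 0.0235
grasp_force: 41.9
```

Request:
move_arm:
  targets:
    - [1,0,0,2,0]
    - [1,0,0,1,0]
    - [1,0,0,0,0]

```text
t: 30.05
position: [0.4337, -0.3058, 0.1913]
eef_rot: [[-0.966, -0.26, -0.0], [-0.26, 0.966, 0.0], [0.0, 0.0, -1.0]]
ft_force: [-0.8, 0.9, -2.1]
gripper_width: 0.0232
grasp_force: 41.9
```

The rack is in the well (underside ≈ 54 mm) with no contact force, so I'll continue.

Request:
move_arm:
  targets:
    - [1,0,0,2,0]
    - [1,0,0,2,0]
    - [1,0,0,2,0]
    - [1,0,0,0,0]

```text
t: 30.45
position: [0.4336, -0.3057, 0.1852]
eef_rot: [[-0.966, -0.26, -0.001], [-0.26, 0.966, 0.0], [0.001, 0.001, -1.0]]
ft_force: [0.1, 0.1, -2.2]
gripper_width: 0.023
grasp_force: 41.9
```

Request:
move_arm:
  targets:
    - [1,0,0,2,0]
    - [1,0,0,2,0]
    - [1,0,0,2,0]
    - [1,0,0,0,0]

```text
t: 30.85
position: [0.4337, -0.3057, 0.1792]
eef_rot: [[-0.966, -0.26, -0.001], [-0.26, 0.966, 0.0], [0.0, 0.001, -1.0]]
ft_force: [0.5, -0.6, -2.8]
gripper_width: 0.0233
grasp_force: 41.9
```

Request:
move_arm:
  targets:
    - [1,0,0,2,0]
    - [1,0,0,2,0]
    - [1,0,0,0,0]

```text
t: 31.15
position: [0.4336, -0.3058, 0.1752]
eef_rot: [[-0.966, -0.26, -0.0], [-0.26, 0.966, 0.0], [0.0, 0.0, -1.0]]
ft_force: [0.6, -0.9, -1.7]
gripper_width: 0.0235
grasp_force: 41.9
```

Request:
move_arm:
  targets:
    - [1,0,0,1,0]
    - [1,0,0,1,0]
    - [1,0,0,0,0]

```text
t: 31.45
position: [0.4338, -0.3058, 0.1734]
eef_rot: [[-0.966, -0.26, -0.0], [-0.26, 0.966, 0.0], [0.0, 0.0, -1.0]]
ft_force: [-0.8, 0.2, -2.4]
gripper_width: 0.0235
grasp_force: 41.9
```

Request:
move_arm:
  targets:
    - [1,0,0,1,0]
    - [1,0,0,1,0]
    - [1,0,0,0,0]

```text
t: 31.75
position: [0.4337, -0.3058, 0.1714]
eef_rot: [[-0.966, -0.26, -0.0], [-0.26, 0.966, 0.0], [0.0, 0.0, -1.0]]
ft_force: [0.1, -0.0, -2.0]
gripper_width: 0.0233
grasp_force: 41.9
```

Request:
move_arm:
  targets:
    - [1,0,0,1,0]
    - [1,0,0,1,0]
    - [1,0,0,0,0]

```text
t: 32.05
position: [0.4338, -0.3058, 0.1694]
eef_rot: [[-0.966, -0.26, -0.0], [-0.26, 0.966, 0.0], [0.0, 0.0, -1.0]]
ft_force: [-0.5, 0.2, -1.7]
gripper_width: 0.0235
grasp_force: 41.9
```

Request:
move_arm:
  targets:
    - [1,0,0,1,0]
    - [1,0,0,1,0]
    - [1,0,0,0,0]

```text
t: 32.35
position: [0.4337, -0.3058, 0.1674]
eef_rot: [[-0.966, -0.26, -0.0], [-0.26, 0.966, 0.0], [0.0, 0.0, -1.0]]
ft_force: [-0.7, -0.8, -2.1]
gripper_width: 0.0232
grasp_force: 41.9
```

Request:
move_arm:
  targets:
    - [1,0,0,1,0]
    - [1,0,0,1,0]
    - [1,0,0,0,0]

```text
t: 32.65
position: [0.4337, -0.3058, 0.1654]
eef_rot: [[-0.966, -0.26, -0.0], [-0.26, 0.966, 0.0], [0.0, 0.0, -1.0]]
ft_force: [0.8, -0.5, -2.3]
gripper_width: 0.023
grasp_force: 41.9
```

Request:
move_arm:
  targets:
    - [1,0,0,1,0]
    - [1,0,0,1,0]
    - [1,0,0,0,0]

```text
t: 32.95
position: [0.4338, -0.3058, 0.1634]
eef_rot: [[-0.966, -0.26, -0.0], [-0.26, 0.966, 0.0], [0.0, 0.0, -1.0]]
ft_force: [-0.1, -0.2, -2.9]
gripper_width: 0.0231
grasp_force: 41.9
```

Request:
move_arm:
  targets:
    - [1,0,0,1,0]
    - [1,0,0,1,0]
    - [1,0,0,0,0]

```text
t: 33.25
position: [0.4337, -0.3058, 0.1613]
eef_rot: [[-0.966, -0.26, -0.0], [-0.26, 0.966, 0.0], [0.0, 0.0, -1.0]]
ft_force: [1.0, 0.7, -2.2]
gripper_width: 0.0231
grasp_force: 41.9
```

Request:
move_arm:
  targets:
    - [1,0,0,1,0]
    - [1,0,0,0,0]

```text
t: 33.45
position: [0.4338, -0.3058, 0.1604]
eef_rot: [[-0.966, -0.26, -0.0], [-0.26, 0.966, 0.0], [0.0, 0.0, -1.0]]
ft_force: [-0.2, 0.9, -3.4]
gripper_width: 0.0236
grasp_force: 41.9
```

Request:
move_arm:
  targets:
    - [1,0,0,1,0]
    - [1,0,0,1,0]
    - [1,0,0,0,0]

```text
t: 33.75
position: [0.4338, -0.3058, 0.1584]
eef_rot: [[-0.966, -0.26, -0.0], [-0.26, 0.966, 0.0], [0.0, 0.0, -1.0]]
ft_force: [0.4, -1.3, -1.9]
gripper_width: 0.0233
grasp_force: 41.9
```

Request:
move_arm:
  targets:
    - [1,0,0,1,0]
    - [1,0,0,0,0]

```text
t: 33.95
position: [0.4338, -0.3058, 0.1574]
eef_rot: [[-0.966, -0.26, -0.0], [-0.26, 0.966, 0.0], [0.0, 0.0, -1.0]]
ft_force: [-0.5, 0.1, -2.6]
gripper_width: 0.0233
grasp_force: 41.9
```

Request:
move_arm:
  targets:
    - [1,0,0,1,0]
    - [1,0,0,0,0]
    - [1,0,0,0,0]

```text
t: 34.25
position: [0.4338, -0.3059, 0.1565]
eef_rot: [[-0.966, -0.26, -0.0], [-0.26, 0.966, -0.0], [0.0, -0.0, -1.0]]
ft_force: [-0.4, -1.0, -1.3]
gripper_width: 0.0233
grasp_force: 41.9
```

Request:
move_arm:
  targets:
    - [1,0,0,1,0]
    - [1,0,0,0,0]
    - [1,0,0,0,0]

```text
t: 34.55
position: [0.4338, -0.3059, 0.1555]
eef_rot: [[-0.966, -0.26, -0.0], [-0.26, 0.966, 0.0], [0.0, 0.0, -1.0]]
ft_force: [-0.8, -0.2, -1.9]
gripper_width: 0.0233
grasp_force: 41.9
```

Request:
move_arm:
  targets:
    - [1,0,0,1,0]
    - [1,0,0,0,0]
    - [1,0,0,0,0]

```text
t: 34.85
position: [0.4338, -0.3058, 0.1545]
eef_rot: [[-0.966, -0.26, -0.0], [-0.26, 0.966, 0.0], [0.0, 0.0, -1.0]]
ft_force: [-0.3, 1.4, -2.1]
gripper_width: 0.0238
grasp_force: 41.9
```

Request:
move_arm:
  targets:
    - [1,0,0,1,0]
    - [1,0,0,1,0]
    - [1,0,0,0,0]

```text
t: 35.15
position: [0.4337, -0.3058, 0.1523]
eef_rot: [[-0.966, -0.26, -0.0], [-0.26, 0.966, 0.0], [0.0, 0.0, -1.0]]
ft_force: [-0.2, -0.4, -2.7]
gripper_width: 0.0241
grasp_force: 41.9
```

Request:
move_arm:
  targets:
    - [1,0,0,1,0]
    - [1,0,0,0,0]
    - [1,0,0,0,0]

```text
t: 35.45
position: [0.4339, -0.3059, 0.1517]
eef_rot: [[-0.966, -0.26, 0.0], [-0.26, 0.966, -0.0], [-0.0, -0.0, -1.0]]
ft_force: [0.1, 0.6, 0.3]
gripper_width: 0.0235
grasp_force: 42.2
```

Request:
move_arm:
  targets:
    - [1,0,0,0.6,0]
    - [1,0,0,0,0]
    - [1,0,0,0,0]

```text
t: 35.75
position: [0.434, -0.306, 0.1511]
eef_rot: [[-0.966, -0.26, 0.0], [-0.26, 0.966, -0.0], [-0.0, -0.0, -1.0]]
ft_force: [-1.0, 1.1, 1.3]
gripper_width: 0.0233
grasp_force: 42.5
```

Request:
move_arm:
  targets:
    - [1,0,0,0.4,0]
    - [1,0,0,0,0]
    - [1,0,0,0,0]

```text
t: 36.05
position: [0.434, -0.306, 0.1508]
eef_rot: [[-0.966, -0.26, 0.0], [-0.26, 0.966, -0.0], [-0.0, -0.0, -1.0]]
ft_force: [-0.5, -0.5, 4.4]
gripper_width: 0.0234
grasp_force: 42.7
```

The plate is reached at underside ≈ 15 mm. The force rises by roughly 4 N/mm, matching the pad's springiness, with no side load. Releasing and lifting clear.

Request:
move_arm:
  targets:
    - [0.5,0,0,0,0]
    - [0.2,0,0,0,0]
    - [0,0,0,0,0]
    - [0,0,0,0,0]
    - [0,0,0,-10,0]
    - [0,0,0,-30,0]
    - [0,0,0,-40,0]
    - [0,0,0,-40,0]

```text
t: 36.85
position: [0.4334, -0.3057, 0.2721]
eef_rot: [[-0.966, -0.26, -0.001], [-0.26, 0.966, 0.0], [0.001, 0.0, -1.0]]
ft_force: [1.2, 0.1, -0.3]
gripper_width: 0.0853
grasp_force: 0.0
```

Request:
move_arm:
  targets:
    - [0,0,0,-30,0]
    - [0,0,0,0,0]
    - [0,0,0,0,0]

```text
t: 37.15
position: [0.434, -0.306, 0.3016]
eef_rot: [[-0.966, -0.26, 0.002], [-0.26, 0.966, -0.001], [-0.002, -0.001, -1.0]]
ft_force: [-0.2, 0.1, -1.1]
gripper_width: 0.0855
grasp_force: 0.0
```

Run:
```python
from h import *
o=env.get_obs();print(o['t'],o['position'],o['ft_force'],o['gripper_width'])
c=cap('wrist','w9');f=cap('scene','s9')['frame'];cap('top','t9')
h=cv2.cvtColor(f,cv2.COLOR_BGR2HSV)
def comp(lo,hi,box=None):
    m=cv2.inRange(h,lo,hi)
    if box: q=np.zeros_like(m);x,y,w,hh=box;q[y:y+hh,x:x+w]=m[y:y+hh,x:x+w];m=q
    n,l,st,ce=cv2.connectedComponentsWithStats(m);i=1+st[1:,4].argmax();return st[i].tolist()
print('orange in dish',comp((5,150,60),(17,255,255),(60,180,140,170)))
C,s=np.cos(np.radians(15)),np.sin(np.radians(15))
P=lambda A,B,z:[proj('s9',[.434+C*a-s*b,-.306+s*a+C*b,z]).round(1).tolist() for a in(-A,A) for b in(-B,B)]
print('model top block z=181',P(.01,.012,.181))
print('blue',comp((105,120,50),(125,255,255)))
d=cv2.absdiff(ld('scene0')['frame'],f).max(2)
for n,b in dict(dropper=(170,250,28,38),jar=(275,200,30,32)).items():
    x,y,w,hh=b;print(n,'changed px',int((d[y:y+hh,x:x+w]>60).sum()),'of',w*hh)
# block top from wrist
hw=cv2.cvtColor(c['frame'],cv2.COLOR_BGR2HSV);m=cv2.inRange(hw,(5,120,60),(17,255,255))
n,l,st,ce=cv2.connectedComponentsWithStats(m);i=1+st[1:,4].argmax();print('wrist orange',st[i],'top model',[proj('w9',[.434+C*a-s*b,-.306+s*a+C*b,.181]).round(0).tolist() for a in(-.01,.01) for b in(-.012,.012)])
```

```text
37.15 [ 0.4340045  -0.3059901   0.30164649] [-0.23906443  0.1218399  -1.06330968] 0.08551659929703316
orange in dish [95, 246, 50, 68, 1320]
model top block z=181 [[94.7, 253.4], [106.8, 244.7], [102.9, 258.2], [114.9, 249.3]]
blue [245, 215, 23, 86, 1008]
dropper changed px 0 of 1064
jar changed px 12 of 960
wrist orange [581 245  48  40 971] top model [[303.0, 218.0], [334.0, 218.0], [303.0, 243.0], [333.0, 243.0]]
```

The orange carrier's top matches the seated model in the scene view (95, 246 px vs 94.7, 244.7 modelled). Blue still hangs where it was, and the dropper and jar haven't moved. Handing in.

```bash
python3 -c "
from cell import env
print(env.close_job())"
```

```text
the job is handed in; nothing more can be done
None
```

The white and then the blue carrier now hang on the empty hook, and the orange carrier is seated upright on the lift plate in the green dish and released; the job was handed in at about 37 s, and no verdict was shown.

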